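# Set the grind and start the coffee brewer

### The arm

A 6-joint arm with a two-finger parallel gripper is mounted at the origin on the work surface. World frame = base frame: x ahead of the robot, y to its left, z up, the work surface at z = 0. Lengths are in m, angles in rad, forces in N, time in s.
With the tool pointing down it reaches from about 0.3 to 0.825 m from the base axis. Payload 5.4 kg.
Tool frame: the origin (TCP) lies on the centre line of the jaws, within the pads' length; the fingertips stand 17 mm ahead of it and the grasp point (between the pads) lies 2 mm behind it; z points along the fingers, y is the line along which they close (so a half turn about z gives the same grasp; the last joint's range is limited). The gripper opens to 92 mm and grips with 3 to 60 N. Pads are 20 mm wide; open, the fingers measure 128 mm over their backs; the gripper's body (75 mm by 189 mm) begins 69 mm behind the grasp point.
Start: joints at [-1.362, 0.158, 1.597, -0, 1.386, -0.21], TCP at [0.234, -0.525, 0.232] pointing down, gripper open.
Joint ranges: [-2.91, 2.91], [-0.94, 2.29], [0.18, 2.7], [-1.29, 4.43], [0.17, 2.64], [-3, 3]. Speed limits (rad/s): [2.57, 2.57, 3.14, 3.14, 3.14, 3.14].

### API

Orientations are given as [roll, pitch, yaw] about the fixed x, y, z axes, in that order (R = Rz(yaw) Ry(pitch) Rx(roll)).
In Python, from bench import manip gives the robot as it stands.
- The arm moves only by the tool arm_command, never from a script. Its argument "targets" is a list of rows, each an object with "claw": the opening, from 0 (shut) to 1 (fully open); "xyz": the shift along the tool's x, y, z in units of 800 mm (1.0 is 800 mm), a list of three; "yaw": the turn about the tool's z in units of 2 rad (1.0 is 2 rad). A call has 1 to 12 rows; each row is the pose to reach, as a shift and turn from the pose commanded when the call began, along the tool's axes at that moment; what a row does not reach only later rows make up. A row lasts 1/8 s, in which the tool goes at most 62.5 mm and 10.7 degrees, less where a joint would pass 70% of its speed; a pose out of reach is approached as far as the arm can. A call with a number of a shift or a turn outside -1 to 1 is refused whole. A call with a gripper value outside its range is refused whole. The fingers move at their own pace and stop on an object; "squeeze" is the grip in N (left out, the last holds). Time passes only in rows, so rows that repeat a pose let the fingers close. It gives the time, the measured TCP pose, the force, the opening and the grip force at its end, in the units of the state.
- manip.observe(): the state, without advancing time (a new reading comes with each control period).
- manip.grab_frame(name): name is "side" or "top"; returns a dict with "img" (384x512x3 uint8, red, green, blue), "depth" (384x512 float32, m along the optical axis (not along the pixel's ray), 0 where there is no reading), "K" (3x3 intrinsics, pixels), "world_from_camera" (4x4, takes a point from camera to world coordinates). Camera axes: x right, y down, z forward; pixel columns grow to the right and rows downward; lengths in m; the calibration is good to about 2 mm. A picture is of the moment at which its call begins.
- manip.finish_job(): hands the job in; it is judged then, once.
The state is a dict: "t": time; "joints": joint angles; "qvel": joint speeds; "joint_torque": joint torques, N m; "tcp_pos": TCP position; "ee_rot": TCP orientation; "wrist_force": force on the tool from outside, world axes, zero at the start; "torque": the same for the moment, N m; "finger_gap": opening from 0.0 (shut) to 1.0 (fully open); "grasp_force": force on a finger pad.
Only numpy, scipy, OpenCV 4.12 (cv2) and the standard library are available. Lean on these libraries where they do the work, as an engineer would, in place of code of your own. Each camera call takes 0.05 s, during which the arm holds its last target. There are 200 camera calls.

### The job

Get the coffee going: first turn the grinder's collar by its tab to the click-stop marked by the raised stud. Then, on the sloping console, press the long bar key, the round key and the plus-shaped key in that order, one at a time, each fully in until it stays down. Leave the square key up and do not push the other things on the table about.

Things in the scene. Friction and masses are not known exactly. Their poses are not given: they have to be found in the camera images.
- collar_axis (a point): Vertical axis of the coffee grinder's fixed barrel, 30 mm above its steel deck. The grinder is a cream box 240 x 240 mm with a flat steel deck 120 mm above the table and, in its middle, a fixed round barrel 82 mm across whose lid ends 201 mm above the table. The x axis is the grinder's own.
- collar_tab (a point): Centre of the upright tab of the grind collar, a knurled aluminium ring 112 mm across that turns round the fixed barrel. The tab is 80 mm out from the collar's axis, 16 mm thick (along the turn), 22 mm deep (radially), from 126 to 174 mm above the table; this point is 152 mm above the table.
- collar_tip (a point): Outer tip of the collar's tab at its foot, 91 mm out from the axis and 134 mm above the table.
- stop_stud_top (a point): Top of the raised stop mark: a conical steel stud 28 mm across and 16 mm tall on the grinder's deck, 112 mm out from the collar's axis. The other two click-stops have only flat discs 12 mm across and 3 mm tall at the same distance.
- grind_collar (a joint): Turn of the collar in rad, counter-clockwise seen from above. Three click-stops at 0, 0.5 and 1.0 rad; end stops just beyond the outer two. It starts near 0; the stud marks 0.5 or 1.0. About 3 N at the tab turns it over a click; let go near a click-stop it settles into it.
- bar_top (a point): Key on the brewer's sloping console, long bar, 60 mm up the slope x 24 mm wide, white plastic: its centre on the face of the cap, z axis square out of the sloping panel (to the robot and up), x axis up the slope, y axis along the row. Cap stands 18 mm proud of the panel when up, 10 mm when latched; neighbouring keys are 60 mm apart in one level row; any key can be in any of the four places
- bar_key (a joint): Travel of the bar key, m, 0 = up, 0.008 = fully in. Sprung and latching: about 3 N to push it in; let go before half way it springs back, past half way it snaps in and stays in
- round_top (a point): Key on the brewer's sloping console, round, 44 mm across, white plastic: same point and axes as the bar key's
- round_key (a joint): Travel of the round key, same spring and values as the bar key
- cross_top (a point): Key on the brewer's sloping console, plus-shaped, arms 48 mm across and 16 mm wide, white plastic: same point and axes as the bar key's
- cross_key (a joint): Travel of the cross key, same spring and values as the bar key
- square_top (a point): Key on the brewer's sloping console, plain square, 40 x 40 mm, white plastic: same point and axes as the bar key's
- square_key (a joint): Travel of the square key, same spring and values as the bar key
- console: The brewer's key console, cream, 280 mm wide; its key panel slopes up away from the robot at 32 degrees from level, panel centre 85 mm above this origin. Origin: on the table under the panel's centre; z up, x to its back, y along the key row.
- rail_mid (a point): Middle of a steel rail above the keys, 12 mm thick and 300 mm long along the key row, 215 mm above the table, 5 mm behind the panel's centre; its end posts stand 57 mm further back. It leaves no room for a hand coming straight down on the keys: press with the tool square to the panel.
- mug_mid (a point): Bystander, not to be disturbed: white ceramic mug, 80 mm across, 92 mm tall, handle on one side; point on its axis, half-way up
- tin_mid (a point): Bystander, not to be disturbed: plain steel can, 84 mm across, 125 mm tall; point on its axis, half-way up
- jar_mid (a point): Bystander, not to be disturbed: amber glass jar, 80 mm across, 130 mm tall; point on its axis, half-way up
- bowl_mid (a point): Bystander, not to be disturbed: white bowl, 150 mm across, 60 mm tall; point on its axis, half-way up
- spoon_mid (a point): Bystander, not to be disturbed: wooden spoon lying flat, 190 mm long; a point near its middle
- cup_mid (a point): Bystander, not to be disturbed: steel cup, 72 mm across, 80 mm tall; point on its axis, half-way up

How it is judged:
By the outcome, as a careful person would: the job done as asked, in the order asked, and still so for the second after the job is handed in, with the robot touching nothing.
It also fails if it takes over 58 s, if anything falls off the work surface, if the arm or the gripper's body presses on something with over 40 N, if the wrist force passes 120 N, or if a joint passes its speed limit or range.

## Working session

There is one attempt and no reset: what is moved stays moved. The work goes in short steps, Python scripts to look and compute and a tool call to move; the robot and the scene stay as the last step left them, time stands still between calls to the robot, and variables do not carry over. Pictures are saved under pics/ and viewed, at most 10 in all, crops included, and the job is handed in when it is done.

Besides the shell and the picture viewer there is one more tool, called after "Call:" in YAML: its name, and indented under it one key for each argument. arm_command: Moves the arm, as the interface text tells. Its arguments: {"type":"object","properties":{"targets":{"type":"array"},"squeeze":{"type":"number"}},"required":["targets"]}

```bash
mkdir -p pics; ls; python3 - <<'E'
from bench import manip
import cv2,numpy as np
for n in("side","top"):
    f=manip.grab_frame(n);np.savez(f"{n}0.npz",**f)
    cv2.imwrite(f"pics/{n}0.png",cv2.resize(f["img"][:,:,::-1],(800,600),interpolation=cv2.INTER_CUBIC))
    print(n,f["K"].round(1).tolist(),f["world_from_camera"].round(3).tolist())
print(manip.observe())
E
```

```text
pics
side [[352.1, 0.0, 254.4], [0.0, 352.1, 190.6], [0.0, 0.0, 1.0]] [[0.657, -0.548, 0.518, -0.033], [-0.754, -0.469, 0.461, -0.55], [-0.01, -0.693, -0.721, 0.991], [0.0, 0.0, 0.0, 1.0]]
top [[420.0, 0.0, 249.2], [0.0, 420.0, 195.2], [0.0, 0.0, 1.0]] [[0.013, -0.984, 0.177, 0.295], [-1.0, -0.011, 0.01, -0.019], [-0.008, -0.177, -0.984, 1.561], [0.0, 0.0, 0.0, 1.0]]
{'t': 0.1, 'joints': array([-1.36211752e+00,  1.58941867e-01,  1.59809820e+00, -2.71863497e-05,
        1.38619223e+00, -2.10087029e-01]), 'qvel': array([-9.30456177e-04, -2.31371967e-03, -8.71921013e-04,  4.13922324e-05,
        1.99387906e-03, -1.60479287e-04]), 'joint_torque': array([-3.83452834e-04, -3.86506462e+01, -3.22958243e+01,  7.03181536e-02,
        3.40682419e-02, -4.58637953e-05]), 'tcp_pos': array([ 0.23368127, -0.52479175,  0.23074622]), 'ee_rot': array([-3.13998350e+00, -3.15808565e-04,  4.18770597e-01]), 'wrist_force': array([ 0.06567439,  0.80581261, -0.40757043]), 'torque': array([ 0.04069593,  0.02388886, -0.02506955]), 'grasp_force': 0.0, 'finger_gap': 0.9954631791800544}
```

View pics/side0.png

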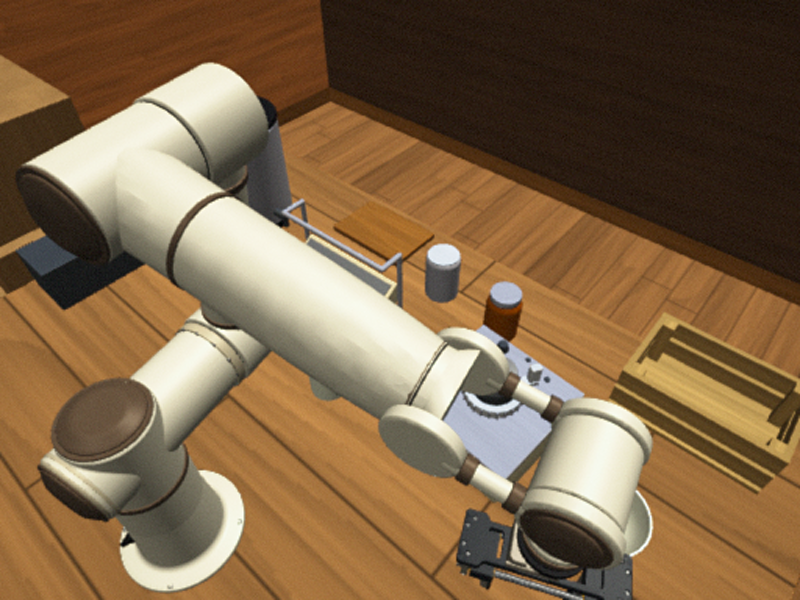

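View pics/top0.png

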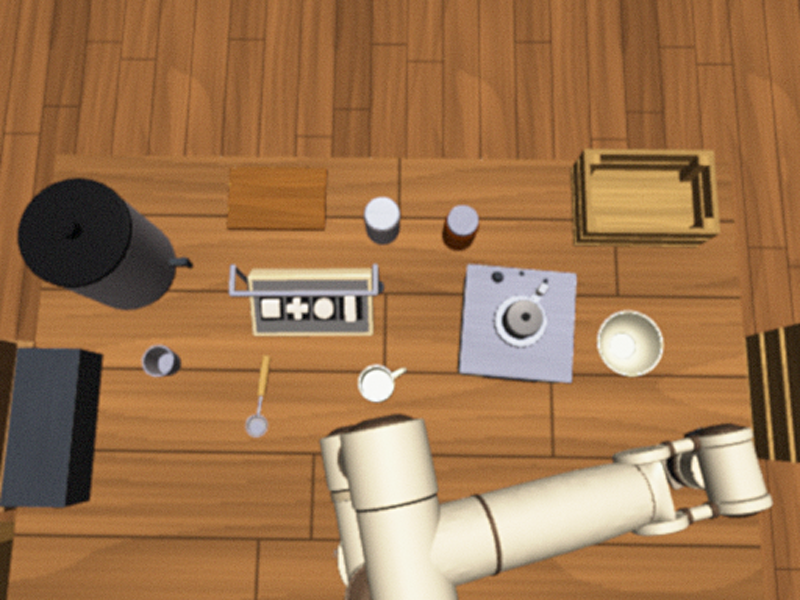

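The top view shows the console at about (312,305) with its keys running left to right square, plus, round, bar. The grinder is at (520,320), its tab at (543,290) and the stud at (497,277), with flat discs at (521,272) and (545,281). So the stud marks the third stop, 1.0 rad.

```bash
cat > h.py <<'E'
import numpy as np,cv2
def load(n): return dict(np.load(n+".npz"))
def onz(f,u,v,z):
    "pixel -> world at height z"
    T=f["world_from_camera"];d=T[:3,:3]@np.linalg.solve(f["K"],[u,v,1.]);o=T[:3,3]
    return o+d*(z-o[2])/d[2]
def dep(f,u,v):
    T=f["world_from_camera"];Z=f["depth"][int(round(v)),int(round(u))]
    return T[:3,:3]@(np.linalg.solve(f["K"],[u,v,1.])*Z)+T[:3,3]
def cloud(f):
    v,u=np.mgrid[:384,:512];p=np.stack([u,v,np.ones_like(u)],-1).reshape(-1,3)@np.linalg.inv(f["K"]).T*f["depth"].reshape(-1,1)
    T=f["world_from_camera"];return (p@T[:3,:3].T+T[:3,3]).reshape(384,512,3)
E
python3 - <<'E'
from h import *
f=load("top0");im=f["img"][:,:,::-1];P=cloud(f)
a=cv2.resize(im[160:220,140:260],(800,400),interpolation=cv2.INTER_CUBIC)
cv2.imwrite("pics/con.png",a)
cv2.imwrite("pics/gr.png",cv2.resize(im[164:249,290:375],(595,595),interpolation=cv2.INTER_CUBIC))
# grinder lid
g=P[164:249,290:375].reshape(-1,3)
for lo,hi in((.19,.21),(.16,.18),(.115,.125)):
    q=g[(g[:,2]>lo)&(g[:,2]<hi)];print(lo,len(q),q.mean(0),q.min(0),q.max(0),cv2.minEnclosingCircle(q[:,:2].astype(np.float32)),cv2.minAreaRect(q[:,:2].astype(np.float32)))
# console
c=P[170:216,155:245].reshape(-1,3);c=c[c[:,2]>.03]
# white keys
hsv=cv2.cvtColor(im,cv2.COLOR_BGR2HSV)
m=np.zeros((384,512),np.uint8);m[188:208,164:232]=((hsv[...,2]>150)&(hsv[...,1]<60))[188:208,164:232]
n,l,s,ce=cv2.connectedComponentsWithStats(m)
for i in range(1,n):
    if s[i,4]>20: print(s[i],ce[i],np.median(P[l==i],0),P[l==i].mean(0))
E
```

```text
0.19 331 [ 0.51930738 -0.288833    0.19422272] [ 0.48160143 -0.32749338  0.19001762] [ 0.55569243 -0.2517236   0.20622406] ((0.5185853838920593, -0.28963735699653625), 0.038117773830890656) ((0.5188425183296204, -0.2896474599838257), (0.07271739095449448, 0.07171745598316193), 50.56679153442383)
0.16 66 [ 0.54398713 -0.29962135  0.17230903] [ 0.48039346 -0.34335002  0.16151991] [ 0.59683261 -0.25030497  0.17996325] ((0.5388239622116089, -0.30646631121635437), 0.06544747203588486) ((0.5426194667816162, -0.2927834391593933), (0.06956526637077332, 0.12789824604988098), 72.35762023925781)
0.115 3546 [ 0.51315842 -0.28920612  0.11982901] [ 0.38944141 -0.42004881  0.11500338] [ 0.65050833 -0.15895798  0.12497605] ((0.5189621448516846, -0.2893505394458771), 0.1711110770702362) ((0.5191465020179749, -0.29053324460983276), (0.24670018255710602, 0.24628956615924835), 85.45004272460938)
[164 188  68  18 195] [214.45128205 193.84102564] [0.55684361 0.09023587 0.11131706] [0.54941428 0.11132515 0.16080967]
[167 191  12  12 137] [172.69343066 196.55474453] [0.55053372 0.26699015 0.10129584] [0.54784852 0.26463219 0.1113127 ]
[183 190  14  15 121] [189.60330579 196.87603306] [0.54884345 0.20606605 0.09913901] [0.54945946 0.20695382 0.09907611]
[201 191  12  13 131] [206.59541985 196.9389313 ] [0.54893564 0.14535155 0.10113211] [0.54972246 0.14665029 0.10025811]
```

```bash
python3 -c "
import cv2,numpy as np
a=cv2.imread('pics/con.png');b=cv2.imread('pics/gr.png')
b=cv2.resize(b,(380,380));a=cv2.resize(a,(420,210));o=np.zeros((380,800,3),np.uint8);o[:210,:420]=a;o[:,420:]=b;cv2.imwrite('pics/both.png',o)"
```

```text
(no output)
```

View pics/both.png

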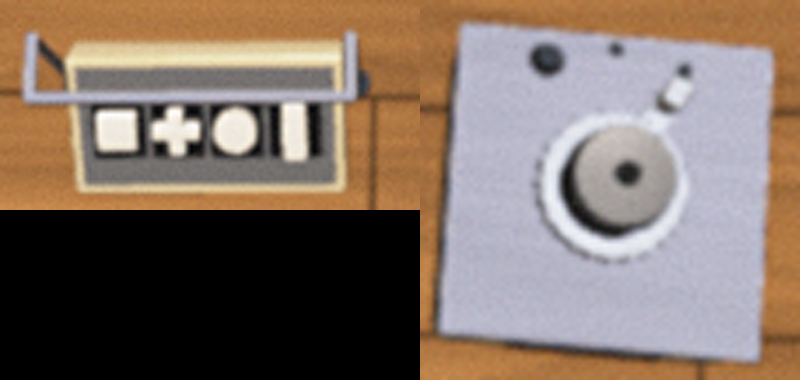

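The crop shows the plus at (176,130), the round key at (237,131) and the bar at (295,130). The tab is at (678,93), by the right disc, and the stud is at (547,58). The listed move fields have no tilt, so I'll check the public docs before planning the presses.

Call:
arm_command:
  targets:
    - {"claw":0.7,"xyz":[0.497,-0.039,0],"yaw":0.504}
    - {"claw":0.7,"xyz":[0.497,-0.039,0],"yaw":0.504}
    - {"claw":0.7,"xyz":[0.497,-0.039,0],"yaw":0.504}
    - {"claw":0.7,"xyz":[0.497,-0.039,0],"yaw":0.504}
    - {"claw":0.7,"xyz":[0.497,-0.039,0],"yaw":0.504}
    - {"claw":0.7,"xyz":[0.497,-0.039,0],"yaw":0.504}
    - {"claw":0.7,"xyz":[0.497,-0.039,0],"yaw":0.504}
    - {"claw":0.7,"xyz":[0.497,-0.039,0],"yaw":0.504}
    - {"claw":0.7,"xyz":[0.497,-0.039,0],"yaw":0.504}
    - {"claw":0.7,"xyz":[0.497,-0.039,0],"yaw":0.504}
  squeeze: 8

```text
t: 1.35
tcp_pos: [0.5833, -0.336, 0.2315]
ee_rot: [3.141, 0.0, -0.591]
wrist_force: [-0.4, -0.1, 0.6]
finger_gap: 0.698
grasp_force: 0.0
```

Call:
arm_command:
  targets:
    - {"claw":0.7,"xyz":[0.0,0,0.05],"yaw":0}
    - {"claw":0.7,"xyz":[0.0,0,0.094],"yaw":0}
    - {"claw":0.7,"xyz":[0.0,0,0.094],"yaw":0}
    - {"claw":0.1,"xyz":[0.0,0,0.094],"yaw":0}
    - {"claw":0.1,"xyz":[0.0,0,0.094],"yaw":0}
    - {"claw":0.1,"xyz":[0.0,0,0.094],"yaw":0}
    - {"claw":0.1,"xyz":[0.0,0,0.094],"yaw":0}
    - {"claw":0.1,"xyz":[0.0,0,0.094],"yaw":0}
  squeeze: 8

```text
t: 2.35
tcp_pos: [0.5848, -0.3348, 0.1567]
ee_rot: [-3.141, -0.001, -0.589]
wrist_force: [1.8, 1.8, -0.1]
finger_gap: 0.179
grasp_force: 1.2
```

```bash
python3 - <<'E'
from bench import manip
import numpy as np
o=manip.observe();print(o["finger_gap"]*92,o["grasp_force"],o["wrist_force"],o["tcp_pos"])
c=np.array([.5182,-.2902]);p=o["tcp_pos"][:2];psi=o["ee_rot"][2]
th=np.arctan2(*(p-c)[::-1]);r=np.hypot(*(p-c));print(th,r,psi)
R=np.array([[np.cos(psi),np.sin(psi)],[np.sin(psi),-np.cos(psi)]])
for k in range(1,11):
    d=k*.1; q=c+r*np.array([np.cos(th+d),np.sin(th+d)]); print(d,(R.T@(q-p)/.8).round(4),-d/2)
E
```

```text
16.44501062461897 1.1591662466526031 [ 1.83940052  1.84831561 -0.05203969] [ 0.58477444 -0.33483819  0.15670348]
-0.5906520035793335 0.08015437662114987 -0.5891728225840693
0.1 [-0.0005 -0.01  ] -0.05
0.2 [-0.002  -0.0199] -0.1
0.30000000000000004 [-0.0044 -0.0296] -0.15000000000000002
0.4 [-0.0079 -0.039 ] -0.2
0.5 [-0.0122 -0.0481] -0.25
0.6000000000000001 [-0.0174 -0.0566] -0.30000000000000004
0.7000000000000001 [-0.0235 -0.0646] -0.35000000000000003
0.8 [-0.0303 -0.0719] -0.4
0.9 [-0.0378 -0.0785] -0.45
1.0 [-0.0459 -0.0844] -0.5
```

Gripped: the gap is 16.4 mm, and the tab is 80 mm out from the axis. Now I'll turn it through 1.0 rad.

Call:
arm_command:
  targets:
    - {"claw":0.1,"xyz":[-0.0005,-0.01,0],"yaw":-0.05}
    - {"claw":0.1,"xyz":[-0.002,-0.02,0],"yaw":-0.1}
    - {"claw":0.1,"xyz":[-0.0044,-0.0296,0],"yaw":-0.15}
    - {"claw":0.1,"xyz":[-0.008,-0.039,0],"yaw":-0.2}
    - {"claw":0.1,"xyz":[-0.0122,-0.048,0],"yaw":-0.25}
    - {"claw":0.1,"xyz":[-0.0174,-0.0566,0],"yaw":-0.3}
    - {"claw":0.1,"xyz":[-0.0235,-0.0646,0],"yaw":-0.35}
    - {"claw":0.1,"xyz":[-0.0303,-0.072,0],"yaw":-0.4}
    - {"claw":0.1,"xyz":[-0.0378,-0.0785,0],"yaw":-0.45}
    - {"claw":0.1,"xyz":[-0.046,-0.0844,0],"yaw":-0.5}
    - {"claw":0.1,"xyz":[-0.046,-0.0844,0],"yaw":-0.5}
    - {"claw":0.1,"xyz":[-0.046,-0.0844,0],"yaw":-0.5}
  squeeze: 15

```text
t: 3.85
tcp_pos: [0.5921, -0.2588, 0.1567]
ee_rot: [3.14, -0.002, 0.409]
wrist_force: [5.2, -1.2, -0.7]
finger_gap: 0.171
grasp_force: 15.0
```

Call:
arm_command:
  targets:
    - {"claw":0.45,"xyz":[0,0,0],"yaw":0}
    - {"claw":0.45,"xyz":[0,0,0],"yaw":0}
    - {"claw":0.45,"xyz":[0,0,0],"yaw":0}
    - {"claw":0.45,"xyz":[0,0,-0.06],"yaw":0}
    - {"claw":0.45,"xyz":[0,0,-0.12],"yaw":0}
    - {"claw":0.0,"xyz":[0,0,-0.15],"yaw":0}
    - {"claw":0.0,"xyz":[-0.1,0,-0.15],"yaw":0}
    - {"claw":0.0,"xyz":[-0.2,0,-0.15],"yaw":0}
    - {"claw":0.0,"xyz":[-0.28,0,-0.15],"yaw":0}
    - {"claw":0.0,"xyz":[-0.28,0,-0.15],"yaw":0}

```text
t: 5.1
tcp_pos: [0.3835, -0.3487, 0.2765]
ee_rot: [-3.142, 0.0, 0.409]
wrist_force: [0.3, 0.5, 0.2]
finger_gap: 0.008
grasp_force: 0.0
```

```bash
python3 - <<'E'
from bench import manip
from h import *
f=manip.grab_frame("top");np.savez("top1.npz",**f)
im=f["img"][:,:,::-1]
cv2.imwrite("pics/t1.png",cv2.resize(im[130:300,80:400],(800,425),interpolation=cv2.INTER_CUBIC))
o=manip.observe();print(o["tcp_pos"],o["ee_rot"],o["joints"].round(3))
E
```

```text
[ 0.38106934 -0.35011981  0.2765113 ] [-3.14153058e+00  3.12766484e-03  4.06877723e-01] [-0.975 -0.019  1.695 -0.003  1.466  0.189]
```

View pics/t1.png

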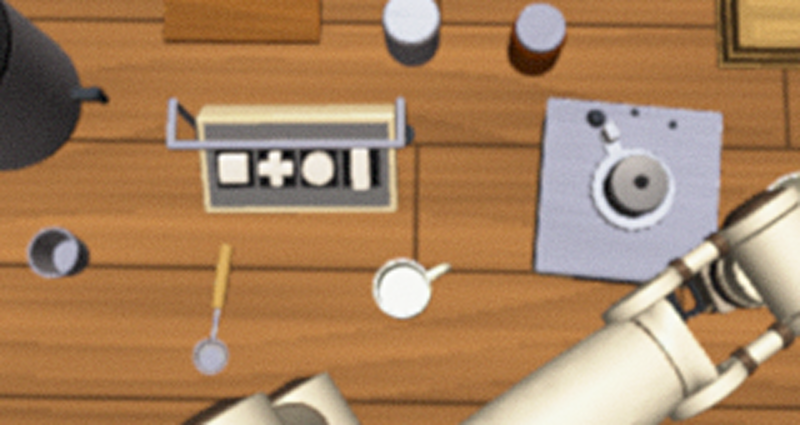

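The tab (610,130) now sits at the stud (597,117), so the collar is at 1.0 rad, and nothing else has moved. For the tilt, I'll move to a clear spot at y=0 and see how the arm approaches a pose out of reach.

Call:
arm_command:
  targets:
    - {"claw":0,"xyz":[0.05,-0.05,-0.104],"yaw":0.2}
    - {"claw":0,"xyz":[0.31,-0.3425,-0.104],"yaw":0.2035}
    - {"claw":0,"xyz":[0.31,-0.3425,-0.104],"yaw":0.2035}
    - {"claw":0,"xyz":[0.31,-0.3425,-0.104],"yaw":0.2035}
    - {"claw":0,"xyz":[0.31,-0.3425,-0.104],"yaw":0.2035}
    - {"claw":0,"xyz":[0.31,-0.3425,-0.104],"yaw":0.2035}
    - {"claw":0,"xyz":[0.31,-0.3425,-0.104],"yaw":0.2035}
    - {"claw":0,"xyz":[0.31,-0.3425,-0.104],"yaw":0.2035}
    - {"claw":0,"xyz":[0.31,-0.3425,-0.104],"yaw":0.2035}

```text
t: 6.28
tcp_pos: [0.5036, 0.0016, 0.3594]
ee_rot: [3.141, 0.001, 0.003]
wrist_force: [-0.3, 0.1, 0.4]
finger_gap: 0.002
grasp_force: 0.0
```

Call:
arm_command:
  targets:
    - {"claw":0,"xyz":[0.6,0,0],"yaw":0}
    - {"claw":0,"xyz":[0.6,0,0],"yaw":0}
    - {"claw":0,"xyz":[0.6,0,0],"yaw":0}
    - {"claw":0,"xyz":[0.6,0,0],"yaw":0}
    - {"claw":0,"xyz":[0.6,0,0],"yaw":0}
    - {"claw":0,"xyz":[0.6,0,0],"yaw":0}

```text
t: 7.02
tcp_pos: [0.8379, 0.0002, 0.3526]
ee_rot: [3.141, -0.02, 0.001]
wrist_force: [0.8, 0.2, 0.4]
finger_gap: 0.008
grasp_force: 0.0
```

```bash
python3 - <<'E'
from bench import manip
o=manip.observe();print(o["tcp_pos"],o["ee_rot"],o["joints"].round(3))
E
```

```text
[8.37900225e-01 1.73218097e-04 3.52615589e-01] [ 3.14101129e+00 -2.01759185e-02  8.32019938e-04] [-0.144  0.996  0.191  0.003  1.934  1.427]
```

The arm does trade tilt for reach: the pitch went to -0.02, which is the right direction. I'll push further to see if it builds up.

Call:
arm_command:
  targets:
    - {"claw":0,"xyz":[0.6,0,0],"yaw":0}
    - {"claw":0,"xyz":[0.6,0,0],"yaw":0}
    - {"claw":0,"xyz":[0.6,0,0],"yaw":0}
    - {"claw":0,"xyz":[0.6,0,0],"yaw":0}

```text
t: 7.52
tcp_pos: [0.8768, 0.0026, 0.2937]
ee_rot: [3.141, -0.07, 0.003]
wrist_force: [0.1, 0.3, 0.6]
finger_gap: 0.002
grasp_force: 0.0
```

```bash
python3 - <<'E'
from bench import manip
o=manip.observe();print(o["tcp_pos"],o["ee_rot"],o["joints"].round(3))
E
```

```text
[0.87680321 0.00263893 0.29372846] [ 3.14116539 -0.06994968  0.00333452] [-0.137  1.072  0.184  0.01   1.817  1.433]
```

Call:
arm_command:
  targets:
    - {"claw":0,"xyz":[-0.15,0,-0.08],"yaw":0}
    - {"claw":0,"xyz":[-0.15,0,-0.08],"yaw":0}
    - {"claw":0,"xyz":[-0.15,0,-0.08],"yaw":0}
    - {"claw":0,"xyz":[-0.15,0,-0.08],"yaw":0}

```text
t: 8.02
tcp_pos: [0.7508, 0.003, 0.3519]
ee_rot: [3.141, -0.072, 0.004]
wrist_force: [0.7, 0.0, -0.7]
finger_gap: 0.009
grasp_force: 0.0
```

```bash
python3 - <<'E'
from bench import manip
o=manip.observe();print(o["tcp_pos"],o["ee_rot"],o["joints"].round(3))
E
```

```text
[0.7508239  0.00303829 0.3519241 ] [ 3.14087631 -0.07154525  0.00398477] [-0.161  0.541  0.886  0.011  1.645  1.407]
```

The tilt carries over between calls, so pushing repeatedly at full stretch will build it up.

Call:
arm_command:
  targets:
    - {"claw":0,"xyz":[0.8,0,-0.3],"yaw":0}
    - {"claw":0,"xyz":[0.8,0,-0.3],"yaw":0}
    - {"claw":0,"xyz":[0.8,0,-0.3],"yaw":0}
    - {"claw":0,"xyz":[0.8,0,-0.3],"yaw":0}
    - {"claw":0,"xyz":[0.8,0,-0.3],"yaw":0}
    - {"claw":0,"xyz":[0.8,0,-0.3],"yaw":0}

```text
t: 8.78
tcp_pos: [0.8524, 0.0026, 0.3911]
ee_rot: [3.141, -0.121, 0.004]
wrist_force: [-0.5, -0.4, 0.3]
finger_gap: 0.007
grasp_force: 0.0
```

Call:
arm_command:
  targets:
    - {"claw":0,"xyz":[0.8,0,-0.3],"yaw":0}
    - {"claw":0,"xyz":[0.8,0,-0.3],"yaw":0}
    - {"claw":0,"xyz":[0.8,0,-0.3],"yaw":0}
    - {"claw":0,"xyz":[0.8,0,-0.3],"yaw":0}

```text
t: 9.28
tcp_pos: [0.8638, 0.0027, 0.3995]
ee_rot: [3.141, -0.169, 0.004]
wrist_force: [-0.2, 0.4, 0.0]
finger_gap: 0.002
grasp_force: 0.0
```

```bash
python3 - <<'E'
from bench import manip
o=manip.observe();print(o["tcp_pos"],o["ee_rot"],o["joints"].round(3))
E
```

```text
[0.86382695 0.00268313 0.39946304] [ 3.14131739 -0.16889524  0.00377176] [-0.145  0.949  0.183  0.026  1.843  1.431]
```

Call:
arm_command:
  targets:
    - {"claw":0,"xyz":[0.8,0,-0.3],"yaw":0}
    - {"claw":0,"xyz":[0.8,0,-0.3],"yaw":0}
    - {"claw":0,"xyz":[0.8,0,-0.3],"yaw":0}
    - {"claw":0,"xyz":[0.8,0,-0.3],"yaw":0}
    - {"claw":0,"xyz":[0.8,0,-0.3],"yaw":0}
    - {"claw":0,"xyz":[0.8,0,-0.3],"yaw":0}
    - {"claw":0,"xyz":[0.8,0,-0.3],"yaw":0}
    - {"claw":0,"xyz":[0.8,0,-0.3],"yaw":0}
    - {"claw":0,"xyz":[0.8,0,-0.3],"yaw":0}
    - {"claw":0,"xyz":[0.8,0,-0.3],"yaw":0}
    - {"claw":0,"xyz":[0.8,0,-0.3],"yaw":0}
    - {"claw":0,"xyz":[0.8,0,-0.3],"yaw":0}

```text
t: 10.78
tcp_pos: [0.8674, 0.003, 0.4243]
ee_rot: [3.142, -0.219, 0.004]
wrist_force: [-0.3, -0.3, -1.2]
finger_gap: 0.007
grasp_force: 0.0
```

About 0.05 per call, so short calls are the efficient way.

Call:
arm_command:
  targets:
    - {"claw":0,"xyz":[0.8,0,-0.3],"yaw":0}
    - {"claw":0,"xyz":[0.8,0,-0.3],"yaw":0}
    - {"claw":0,"xyz":[0.8,0,-0.3],"yaw":0}

```text
t: 11.15
tcp_pos: [0.8742, 0.003, 0.4441]
ee_rot: [3.141, -0.271, 0.004]
wrist_force: [-0.1, 0.3, -0.5]
finger_gap: 0.003
grasp_force: 0.0
```

Call:
arm_command:
  targets:
    - {"claw":0,"xyz":[0.8,0,-0.3],"yaw":0}
    - {"claw":0,"xyz":[0.8,0,-0.3],"yaw":0}
    - {"claw":0,"xyz":[0.8,0,-0.3],"yaw":0}

```text
t: 11.52
tcp_pos: [0.8784, 0.0031, 0.4672]
ee_rot: [3.141, -0.321, 0.004]
wrist_force: [-1.1, 0.7, 0.2]
finger_gap: 0.009
grasp_force: 0.0
```

Call:
arm_command:
  targets:
    - {"claw":0,"xyz":[0.8,0,-0.3],"yaw":0}
    - {"claw":0,"xyz":[0.8,0,-0.3],"yaw":0}
    - {"claw":0,"xyz":[0.8,0,-0.3],"yaw":0}

```text
t: 11.9
tcp_pos: [0.8799, 0.0031, 0.4942]
ee_rot: [3.141, -0.373, 0.004]
wrist_force: [0.4, -0.4, -0.4]
finger_gap: 0.007
grasp_force: 0.0
```

Call:
arm_command:
  targets:
    - {"claw":0,"xyz":[0.8,0,-0.3],"yaw":0}
    - {"claw":0,"xyz":[0.8,0,-0.3],"yaw":0}
    - {"claw":0,"xyz":[0.8,0,-0.3],"yaw":0}

```text
t: 12.28
tcp_pos: [0.8787, 0.0032, 0.5244]
ee_rot: [3.141, -0.424, 0.004]
wrist_force: [-0.2, -0.4, 0.3]
finger_gap: 0.003
grasp_force: 0.0
```

```bash
python3 - <<'E'
from bench import manip
o=manip.observe();print(o["tcp_pos"],o["ee_rot"],o["joints"].round(3))
E
```

```text
[0.87874045 0.00319464 0.52437003] [ 3.14133    -0.42374998  0.00389081] [-0.156  0.816  0.184  0.066  1.722  1.435]
```

Call:
arm_command:
  targets:
    - {"claw":0,"xyz":[0.8,0,-0.3],"yaw":0}
    - {"claw":0,"xyz":[0.8,0,-0.3],"yaw":0}
    - {"claw":0,"xyz":[0.8,0,-0.3],"yaw":0}

```text
t: 12.65
tcp_pos: [0.8749, 0.0032, 0.557]
ee_rot: [3.141, -0.475, 0.004]
wrist_force: [-0.8, -0.5, 0.8]
finger_gap: 0.006
grasp_force: 0.0
```

Call:
arm_command:
  targets:
    - {"claw":0,"xyz":[0.8,0,-0.3],"yaw":0}
    - {"claw":0,"xyz":[0.8,0,-0.3],"yaw":0}
    - {"claw":0,"xyz":[0.8,0,-0.3],"yaw":0}

```text
t: 13.02
tcp_pos: [0.8684, 0.0032, 0.5914]
ee_rot: [3.141, -0.526, 0.004]
wrist_force: [0.5, -0.4, 0.0]
finger_gap: 0.009
grasp_force: 0.0
```

Call:
arm_command:
  targets:
    - {"claw":0,"xyz":[0.8,0,-0.3],"yaw":0}

```text
t: 13.15
tcp_pos: [0.8708, 0.0031, 0.6079]
ee_rot: [-3.141, -0.566, 0.004]
wrist_force: [-1.1, -0.6, -1.0]
finger_gap: 0.006
grasp_force: 0.0
```

```bash
cat > go.py <<'E'
import sys,numpy as np
from bench import manip
from scipy.spatial.transform import Rotation as Ro
o=manip.observe();p=o["tcp_pos"];R=Ro.from_euler("xyz",o["ee_rot"]).as_matrix()
print(p.round(4),o["ee_rot"].round(3),o["joints"].round(3),"z axis",R[:,2].round(3))
a=np.radians(32);n=np.array([-np.sin(a),0,np.cos(a)]);up=np.array([np.cos(a),0,np.sin(a)])
for k,y in dict(bar=.0865,round=.1466,cross=.2067).items():
    cap=np.array([.5465,y,.100])-.003*up
    for h in(.10,.03,.0,-.008):
        t=cap+n*h-R[:,2]*.017; print(k,h,t.round(3),(R.T@(t-p)/.8).round(4))
E
python3 go.py
```

```text
[0.8708 0.0031 0.6079] [-3.141 -0.566  0.004] [-0.167  0.728  0.185  0.092  1.668  1.435] z axis [ 0.537  0.002 -0.844]
bar 0.1 [0.482 0.086 0.198] [-0.6852 -0.1059  0.1722]
bar 0.03 [0.519 0.086 0.138] [-0.6858 -0.1057  0.2597]
bar 0.0 [0.535 0.086 0.113] [-0.6861 -0.1057  0.2971]
bar -0.008 [0.539 0.086 0.106] [-0.6862 -0.1056  0.3071]
round 0.1 [0.482 0.147 0.198] [-0.6849 -0.181   0.1723]
round 0.03 [0.519 0.147 0.138] [-0.6856 -0.1809  0.2598]
round 0.0 [0.535 0.147 0.113] [-0.6859 -0.1808  0.2973]
round -0.008 [0.539 0.147 0.106] [-0.686  -0.1808  0.3073]
cross 0.1 [0.482 0.207 0.198] [-0.6847 -0.2562  0.1725]
cross 0.03 [0.519 0.207 0.138] [-0.6854 -0.256   0.26  ]
cross 0.0 [0.535 0.207 0.113] [-0.6857 -0.2559  0.2975]
cross -0.008 [0.539 0.207 0.106] [-0.6858 -0.2559  0.3075]
```

Tilt reached: pitch is -0.566, against -0.559 for square to the panel. Now I'll move down-slope, clear above the rail, to hover over the bar key.

Call:
arm_command:
  targets:
    - {"claw":0,"xyz":[-0.685,-0.106,0.0],"yaw":0}
    - {"claw":0,"xyz":[-0.685,-0.106,0.0],"yaw":0}
    - {"claw":0,"xyz":[-0.685,-0.106,0.0],"yaw":0}
    - {"claw":0,"xyz":[-0.685,-0.106,0.0],"yaw":0}
    - {"claw":0,"xyz":[-0.685,-0.106,0.0],"yaw":0}
    - {"claw":0,"xyz":[-0.685,-0.106,0.0],"yaw":0}
    - {"claw":0,"xyz":[-0.685,-0.106,0.0],"yaw":0}
    - {"claw":0,"xyz":[-0.685,-0.106,0.0],"yaw":0}
    - {"claw":0,"xyz":[-0.685,-0.106,0.0],"yaw":0}
    - {"claw":0,"xyz":[-0.685,-0.106,0.0],"yaw":0}
    - {"claw":0,"xyz":[-0.685,-0.106,0.15],"yaw":0}
    - {"claw":0,"xyz":[-0.685,-0.106,0.15],"yaw":0}

```text
t: 14.65
tcp_pos: [0.4739, 0.0865, 0.2165]
ee_rot: [3.14, -0.579, 0.005]
wrist_force: [0.8, 0.1, 0.0]
finger_gap: 0.006
grasp_force: 0.0
```

```bash
python3 go.py; python3 - <<'E'
from bench import manip
from h import *
f=manip.grab_frame("top");im=f["img"][:,:,::-1]
cv2.imwrite("pics/t2.png",cv2.resize(im[130:300,80:400],(800,425),interpolation=cv2.INTER_CUBIC))
E
```

```text
[0.4739 0.0865 0.2165] [ 3.14  -0.579  0.005] [-0.112 -0.552  2.332  0.087  0.788  1.412] z axis [ 0.547  0.001 -0.837]
bar 0.1 [0.482 0.086 0.197] [-0.0049  0.      0.0253]
bar 0.03 [0.519 0.086 0.138] [-6.600e-03  1.000e-04  1.127e-01]
bar 0.0 [0.535 0.086 0.113] [-7.400e-03  1.000e-04  1.502e-01]
bar -0.008 [0.539 0.086 0.106] [-7.600e-03  1.000e-04  1.602e-01]
round 0.1 [0.482 0.147 0.197] [-0.0046 -0.0751  0.0253]
round 0.03 [0.519 0.147 0.138] [-0.0063 -0.075   0.1128]
round 0.0 [0.535 0.147 0.113] [-0.0071 -0.075   0.1503]
round -0.008 [0.539 0.147 0.106] [-0.0073 -0.075   0.1603]
cross 0.1 [0.482 0.207 0.197] [-0.0043 -0.1502  0.0254]
cross 0.03 [0.519 0.207 0.138] [-0.006  -0.1501  0.1129]
cross 0.0 [0.535 0.207 0.113] [-0.0068 -0.1501  0.1504]
cross -0.008 [0.539 0.207 0.106] [-0.007  -0.1501  0.1604]
```

View pics/t2.png

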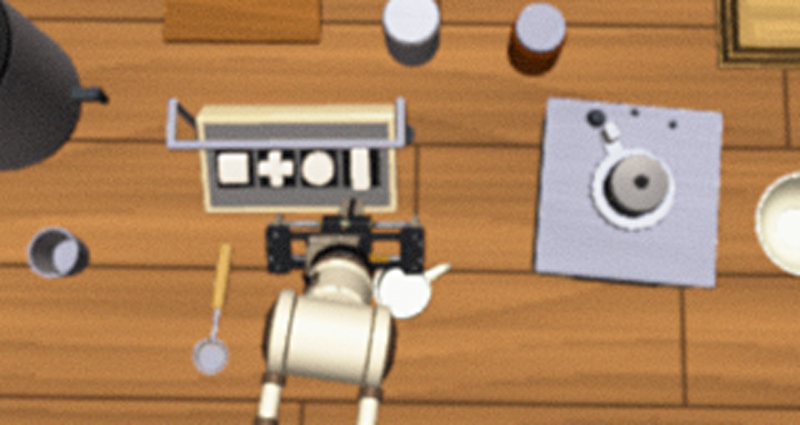

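The gripper is squared up in front of the bar key, with the fingertip at (348,205). Everything else is undisturbed. Pressing the bar.

Call:
arm_command:
  targets:
    - {"claw":0,"xyz":[-0.007,0,0.06],"yaw":0}
    - {"claw":0,"xyz":[-0.007,0,0.11],"yaw":0}
    - {"claw":0,"xyz":[-0.007,0,0.135],"yaw":0}
    - {"claw":0,"xyz":[-0.007,0,0.145],"yaw":0}
    - {"claw":0,"xyz":[-0.007,0,0.15],"yaw":0}
    - {"claw":0,"xyz":[-0.007,0,0.155],"yaw":0}
    - {"claw":0,"xyz":[-0.007,0,0.16],"yaw":0}
    - {"claw":0,"xyz":[-0.007,0,0.16],"yaw":0}

```text
t: 15.7
tcp_pos: [0.5363, 0.0867, 0.1038]
ee_rot: [3.14, -0.567, 0.006]
wrist_force: [-23.3, -4.1, 24.7]
finger_gap: 0.007
grasp_force: 16.6
```

```bash
python3 go.py | head -5
```

```text
[0.5363 0.0867 0.1038] [ 3.14  -0.567  0.006] [-0.092 -0.127  2.266  0.12   0.441  1.38 ] z axis [ 0.537  0.002 -0.844]
bar 0.1 [0.482 0.086 0.198] [ 5.500e-03  1.000e-04 -1.355e-01]
bar 0.03 [0.519 0.086 0.138] [ 0.0048  0.0002 -0.048 ]
bar 0.0 [0.535 0.086 0.113] [ 0.0045  0.0003 -0.0105]
bar -0.008 [0.539 0.086 0.106] [ 0.0044  0.0003 -0.0005]
```

Bottomed out at about 34 N along the normal, so the bar is in. Retract, move to the round key and press.

Call:
arm_command:
  targets:
    - {"claw":0,"xyz":[0,0,-0.025],"yaw":0}
    - {"claw":0,"xyz":[0,0,-0.06],"yaw":0}
    - {"claw":0,"xyz":[0.004,-0.075,-0.06],"yaw":0}
    - {"claw":0,"xyz":[0.004,-0.075,-0.06],"yaw":0}
    - {"claw":0,"xyz":[0.004,-0.075,-0.025],"yaw":0}
    - {"claw":0,"xyz":[0.004,-0.075,-0.015],"yaw":0}
    - {"claw":0,"xyz":[0.004,-0.075,-0.01],"yaw":0}
    - {"claw":0,"xyz":[0.004,-0.075,-0.005],"yaw":0}
    - {"claw":0,"xyz":[0.004,-0.075,-0.002],"yaw":0}
    - {"claw":0,"xyz":[0.004,-0.075,-0.002],"yaw":0}

```text
t: 16.95
tcp_pos: [0.5379, 0.1465, 0.1057]
ee_rot: [3.141, -0.567, 0.004]
wrist_force: [-7.0, -1.7, 7.0]
finger_gap: 0.005
grasp_force: 4.4
```

```bash
python3 go.py | sed -n '1p;6,9p'
```

```text
[0.5379 0.1465 0.1057] [ 3.141 -0.567  0.004] [ 0.069 -0.074  2.213 -0.084  0.438  1.701] z axis [ 0.537  0.001 -0.844]
round 0.1 [0.482 0.147 0.198] [ 0.0025 -0.0003 -0.1345]
round 0.03 [0.519 0.147 0.138] [ 0.0018 -0.0002 -0.047 ]
round 0.0 [0.535 0.147 0.113] [ 0.0015 -0.0001 -0.0095]
round -0.008 [0.539 0.147 0.106] [ 0.0014 -0.0001  0.0005]
```

The force is 10 N. I'll push a little further to be sure, then move on to the cross.

Call:
arm_command:
  targets:
    - {"claw":0,"xyz":[0,0,0.0015],"yaw":0}
    - {"claw":0,"xyz":[0,0,-0.025],"yaw":0}
    - {"claw":0,"xyz":[0,0,-0.06],"yaw":0}
    - {"claw":0,"xyz":[0.001,-0.075,-0.06],"yaw":0}
    - {"claw":0,"xyz":[0.001,-0.075,-0.06],"yaw":0}
    - {"claw":0,"xyz":[0.001,-0.075,-0.025],"yaw":0}
    - {"claw":0,"xyz":[0.001,-0.075,-0.015],"yaw":0}
    - {"claw":0,"xyz":[0.001,-0.075,-0.01],"yaw":0}
    - {"claw":0,"xyz":[0.001,-0.075,-0.005],"yaw":0}
    - {"claw":0,"xyz":[0.001,-0.075,0.0],"yaw":0}
    - {"claw":0,"xyz":[0.001,-0.075,0.001],"yaw":0}
    - {"claw":0,"xyz":[0.001,-0.075,0.001],"yaw":0}

```text
t: 18.45
tcp_pos: [0.5384, 0.2067, 0.1064]
ee_rot: [3.14, -0.566, 0.004]
wrist_force: [-21.1, -3.7, 22.5]
finger_gap: 0.006
grasp_force: 15.1
```

Call:
arm_command:
  targets:
    - {"claw":0,"xyz":[0,0,-0.025],"yaw":0}
    - {"claw":0,"xyz":[0,0,-0.08],"yaw":0}
    - {"claw":0,"xyz":[0,0,-0.15],"yaw":0}
    - {"claw":0,"xyz":[-0.1,0.2,-0.22],"yaw":0}
    - {"claw":0,"xyz":[-0.1,0.3,-0.22],"yaw":0}
    - {"claw":0,"xyz":[-0.1,0.3,-0.22],"yaw":0}
    - {"claw":0,"xyz":[-0.1,0.3,-0.22],"yaw":0}
    - {"claw":0,"xyz":[-0.1,0.3,-0.22],"yaw":0}

```text
t: 19.45
tcp_pos: [0.3954, -0.0392, 0.2086]
ee_rot: [-3.14, -0.555, 0.002]
wrist_force: [0.8, -0.6, -0.4]
finger_gap: 0.004
grasp_force: 0.0
```

```bash
python3 go.py | sed -n '1p'; python3 - <<'E'
from bench import manip
from h import *
f=manip.grab_frame("top");im=f["img"][:,:,::-1]
s=manip.grab_frame("side");
cv2.imwrite("pics/t3.png",cv2.resize(im[130:300,80:400],(800,425),interpolation=cv2.INTER_CUBIC))
a=(np.radians(32));n=np.array([-np.sin(a),0,np.cos(a)])
P=cloud(f);P0=cloud(load("top0"))
for k,u,v in(("sq",172,197),("cr",189,197),("ro",206,197),("bar",224,198)):
    w=np.s_[v-2:v+4,u-2:u+3];print(k,(np.median(P[w].reshape(-1,3)@n)-np.median(P0[w].reshape(-1,3)@n))*1e3)
E
```

```text
[ 0.3954 -0.0392  0.2086] [-3.14e+00 -5.55e-01  2.00e-03] [-0.696 -0.944  2.531  0.383  1.141  0.785] z axis [ 0.527  0.003 -0.85 ]
sq 1.060052963248681
cr -8.431158821091135
ro -9.231541759649797
bar -8.064311484497017
```

View pics/t3.png

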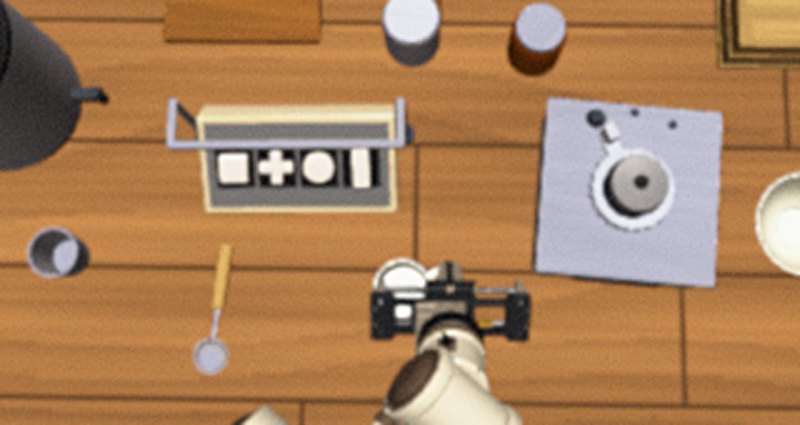

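Depth confirms the bar, round and cross keys are about 8 mm in and the square is unchanged. In the picture the mug (400,280) and the other things are where they were. Joint 2 is right at its range end, so I'll ease it off before handing in.

Call:
arm_command:
  targets:
    - {"claw":0,"xyz":[0.06,0,0],"yaw":0}
    - {"claw":0,"xyz":[0.06,0,0],"yaw":0}
    - {"claw":0,"xyz":[0.06,0,0],"yaw":0}

```text
t: 19.92
tcp_pos: [0.4362, -0.0355, 0.2335]
ee_rot: [-3.139, -0.553, 0.006]
wrist_force: [-0.3, 1.0, 0.1]
finger_gap: 0.004
grasp_force: 0.0
```

```bash
python3 go.py | sed -n '1p'; python3 -c "
from bench import manip
o=manip.observe();print(o['qvel'].round(3),o['wrist_force']);print(manip.finish_job())"
```

```text
[ 0.4362 -0.0355  0.2335] [-3.139 -0.553  0.006] [-0.579 -0.749  2.396  0.345  1.047  0.879] z axis [ 0.525  0.006 -0.851]
[-0.017 -0.035  0.02   0.001 -0.    -0.001] [-0.25664705  1.04152204  0.12581714]
the job is handed in; nothing more can be done
None
```

The job is handed in at about 20 s: the collar is at the stud's stop (1.0 rad), and the bar, round and plus keys are latched in that order with the square key still up and nothing else moved; one risk is that joint 2 briefly read -0.944 against its -0.94 limit on the final retreat, before I backed it off.

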